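Seat the strainer of the citrus press

ROBOT

A 6-joint arm with a two-finger parallel gripper is mounted at the origin on a cart in front of the work surface, level with it; the furniture and walls round the work are solid. World frame = base frame: x ahead of the robot, y to its left, z up, the work surface at z = 0. Lengths are in mm, angles in rad, forces in N, time in s.
With the tool pointing down it reaches from about 350 to 875 mm from the base axis. Payload 4.2 kg.
Tool frame: the origin (TCP) lies between the finger pads; the fingertips stand 14 mm ahead of it and the grasp point (between the pads) lies 5 mm behind it; z points along the fingers, y is the line along which they close (so a half turn about z gives the same grasp; the last joint's range is limited). The gripper opens to 85 mm and grips with 20 to 120 N. Pads are 22 mm wide; open, the fingers measure 114 mm over their backs; the gripper's body (76 mm by 85 mm) begins 54 mm behind the grasp point. The pads swing forward as they close: fully open they stand 13 mm farther back than shut.
Start: joints at [1.603, 0.385, 0.008, 0, -1.194, -0.259], TCP at [140.507, 608.98, 245.312] pointing down, gripper open.
Joint ranges: [-3.14, 3.14], [-1.21, 2.06], [-1.07, 1.41], [-3.16, 2.05], [-2.99, -0.16], [-3.1, 3.1]. Speed limits (rad/s): [2.79, 2.79, 3.14, 3.14, 3.14, 3.14].

INTERFACE

Orientations are given as a unit quaternion [x, y, z, w].
In Python, from bench import * gives the robot as it stands.
- The arm moves only by the tool carry_out, never from a script. Its argument "motion" is a list of rows, each a list of 7 numbers: the turn, a rotation vector about the tool's x, y, z in rad, then the shift along the tool's x, y, z in mm, then the opening, from -1 (shut) to 1 (fully open), so that 0 is half open. A call has 1 to 5 rows; each row is the pose to reach, as a shift and turn from the pose commanded when the call began, along the tool's axes at that moment; what a row does not reach only later rows make up. A row lasts 1/8 s, in which the tool goes at most 62.5 mm and 10.7 degrees, less where a joint would pass 70% of its speed; a pose out of reach is approached as far as the arm can. A call with a gripper value outside its range is refused whole. The fingers move at their own pace and stop on an object; the grip force is fixed at half the most. Time passes only in rows, so rows that repeat a pose let the fingers close. It gives the time, the measured TCP pose, the force, the opening and the grip force at its end, in the units of the state.
- read_state(): the state, without advancing time (a new reading comes with each control period).
- get_image(name): name is "scene" or "top" or "wrist"; returns a dict with "color" (400x640x3 uint8, blue, green, red), "mtx" (3x3 intrinsics, pixels), "k1" (the pictures are not rectified: a ray, as slopes to the right and down, at radius r is drawn at 1 + k1 r^2 times it, then the intrinsics apply), "position" and "orientation" of the camera in the world. Camera axes: x right, y down, z forward; pixel columns grow to the right and rows downward; lengths in mm; the calibration is good to about 2 mm. A picture is of the moment at which its call begins. There is no depth.
- job_done(): hands the job in; it is judged then, once.
The state is a dict: "clock": time; "joints": joint angles; "joint_vel": joint speeds; "joint_efforts": joint torques, N m; "position": TCP position; "ee_rot": TCP orientation; "contact_force": force on the tool from outside, world axes, zero at the start; "wrist_torque": the same for the moment, N m; "gripper_width": finger opening in mm; "grasp_force": force on a finger pad.
Only numpy, scipy, OpenCV 4.12 (cv2) and the standard library are available. Lean on these libraries where they do the work, as an engineer would, in place of code of your own. Each camera call takes 0.05 s, during which the arm holds its last target. There are 200 camera calls.

TASK

The citrus press is being put together for squeezing the lemon: its round steel strainer is only resting high on the post, turned the wrong way. With a fingertip, push the strainer's upright rib round until the notch in its edge stands over the lug on the bowl's rim, then press down on its flat face until it is fully home, level with the rim. Do not pinch the rib or lift the strainer, and leave the mug, the reamer cone and the lemon where they are.

Things in the scene. Friction and masses are not known exactly. Their poses are not given: they have to be found in the camera images.
- press: white citrus press, fixed on its feet: round base, 142 mm across, juice bowl on top (134 mm across, rim 5 mm thick, rim top 117.5 mm above the worktop). Origin: on its vertical axis at the worktop; own -x is where the spout points (tip 105 mm from the axis, 65 to 90 mm high). A fixed centre post, 17 mm across, stands on the axis; its steel tip ends 151 mm above the worktop
- lug (a point): top of the locating lug: a white radial key, 7.5 mm wide with a rounded top, across the bowl's rim, 52 to 71 mm from the axis, standing 4.5 mm above the rim and carried down the outside of the bowl as a short upright rib. This point is 59.5 mm from the axis (towards the press's own -y), 122 mm above the worktop
- notch (a point): middle of the notch in the strainer's edge, on its top face, 57.5 mm from the axis. The strainer is a flat steel disc with sieve slots, 120 mm across, 4 mm thick; notch 11.5 mm wide, 7.5 mm deep radially. At the start its top face is 126.5 mm above the worktop, its underside just clear of the lug; a collar 29 mm across round the post rises 8.5 mm above the top face
- rib (a point): top of the middle of the upright finger rib on the strainer, 33 mm from the axis, exactly half a turn from the notch. The rib is 7 mm thick, stands 15 mm above the top face and runs radially from 15 to 51 mm from the axis
- strainer (a joint): turn of the strainer about the vertical axis of the press, rad, positive anticlockwise seen from above; 0 (or 2 pi) when the notch is exactly over the lug. It turns either way against a light friction (0.05 N m, about 1.5 N at the rib) and stays where it is left
- hub (a joint): height of the strainer, m, positive down: 0 at the start, 0.009 fully home (top face level with the rim, 117.5 mm above the worktop; hard stop), negative if lifted. A rubber bush grips the post: sliding takes about 6 N, pressed anywhere on the flat face (not the rib), and it stays where left. Off the notch, the lug stops it within 2 mm; up to 3 mm off, the lug's round top steers it in
- mug: small white mug, 63 mm wide, 51 mm high, with a handle, standing under the spout; origin under its middle
- reamer: white ribbed reamer cone, 58 mm in diameter at the foot, 43 mm high, standing point up beside the press; origin under its middle
- lemon: lemon, about 83 x 58 mm, lying on the worktop left of the press; origin under its middle

How it is judged (in metres and radians):
At the end, for the whole second after the job is handed in: The notch is round the lug (points within 5 mm in plan), the strainer is within 1.5 mm of its lowest position (hub above 0.0075), and mug, reamer and lemon are within 20 mm of where they stood (horizontal distance between notch and lug below 0.005 m and value of joint hub above 0.0075 m and distance of each of mug, reamer, lemon from where it was at the start of the episode below 0.02 m); the robot touches nothing.
It fails at once if the strainer is lifted more than 3 mm above where it rested (value of joint hub below -0.003 m).
It fails at once if the rib is pinched between the fingers (x of the grasp point in the frame of rib between -0.008 and 0.008 m and z of the grasp point in the frame of rib below 0.012 m and contact force between the fingers and strainer above 40 N).
It fails at once if the mug, the reamer cone or the lemon is pushed away or knocked over (distance of any of mug, reamer, lemon from where it was at the start of the episode above 0.02 m or angle between any of mug, reamer's own z axis and vertical above 0.5 rad).
It also fails if it takes over 58 s, if anything falls off the work surface, if the arm or the gripper's body presses on something with over 40 N, if the wrist force passes 120 N, or if a joint passes its speed limit or range.

## Working session

There is one attempt and no reset: what is moved stays moved. The work goes in short steps, Python scripts to look and compute and a tool call to move; the robot and the scene stay as the last step left them, time stands still between calls to the robot, and variables do not carry over. Pictures are saved under pics/ and viewed, at most 10 in all, crops included, and the job is handed in when it is done.

Besides the shell and the picture viewer there is one more tool, called after "Emit:" as name(argument=value, ...), one argument or row to a line, values as JSON. carry_out: Moves the arm, as the interface text tells. Its arguments: {"type":"object","properties":{"motion":{"type":"array"}},"required":["motion"]}

```bash
mkdir -p pics; cat > h.py <<'E'
from bench import *
import numpy as np, cv2
from scipy.spatial.transform import Rotation as R
def px2plane(im,uv,z):
    K=np.array(im["mtx"],float);k=im["k1"]
    d=(np.array(uv,float)-K[:2,2])/K[[0,1],[0,1]]
    s=d.copy()
    for _ in range(20): s=d/(1+k*(s@s))
    r=R.from_quat(im["orientation"]).apply([s[0],s[1],1]);p=np.array(im["position"])
    return p+r*(z-p[2])/r[2]
def proj(im,P):
    K=np.array(im["mtx"],float);c=R.from_quat(im["orientation"]).inv().apply(np.array(P)-im["position"])
    s=c[:2]/c[2];s=s*(1+im["k1"]*(s@s));return s*K[[0,1],[0,1]]+K[:2,2]
E
python3 - <<'E'
from h import *
for n in("top","scene"):
    im=get_image(n);np.save(n,im,allow_pickle=True);cv2.imwrite(f"pics/{n}0.png",im["color"])
    print(n,im["position"],im["orientation"],im["mtx"],im["k1"])
s=read_state();print(s["clock"],s["position"],s["ee_rot"],s["gripper_width"])
E
```

```text
top [ 321.60325524  102.67712441 1053.89134922] [ 0.70834883 -0.70264311  0.04917582 -0.04600361] [[398.99472939   0.         328.76522504]
 [  0.         398.99472939 201.50590875]
 [  0.           0.           1.        ]] -0.08703233763053557
scene [-116.17217625 -279.19248242  773.5652555 ] [ 0.80197325 -0.44801996  0.18884498 -0.34706569] [[381.99053735   0.         320.45525477]
 [  0.         381.99053735 202.81396036]
 [  0.           0.           1.        ]] -0.051973020413519595
0.1 [140.41712471 608.5189368  244.35179811] [ 9.93566704e-01 -1.13244254e-01 -6.58892523e-05  9.68823637e-04] 85.59003812593998
```

View pics/top0.png

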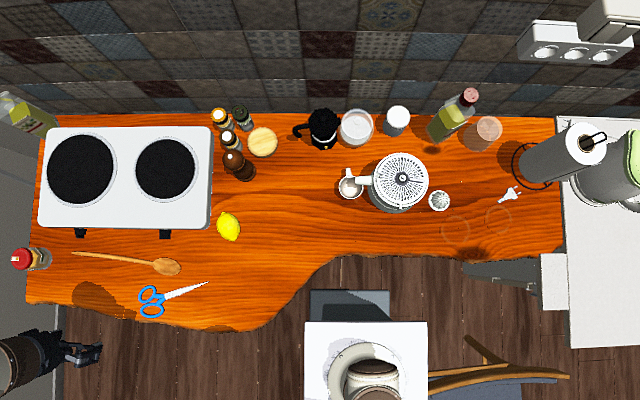

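View pics/scene0.png

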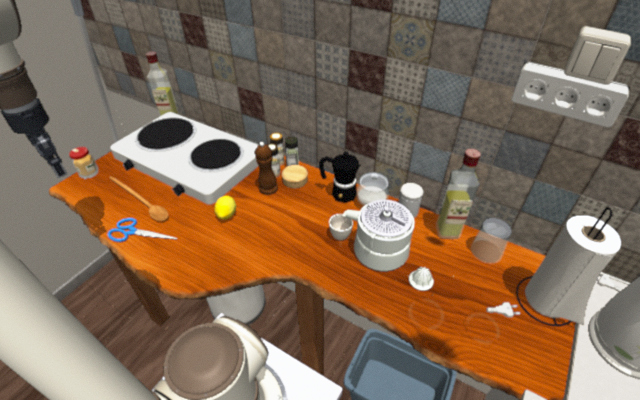

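The top view shows the press disc at about (402,177), the mug at (350,184), the reamer at (439,201) and the lemon at (228,227). I'll zoom in on the press.

```bash
python3 - <<'E'
from h import *
t=np.load("top.npy",allow_pickle=True).item();s=np.load("scene.npy",allow_pickle=True).item()
a=cv2.resize(t["color"][140:222,362:444],(560,560),interpolation=cv2.INTER_CUBIC)
b=cv2.resize(s["color"][190:272,344:426],(560,560),interpolation=cv2.INTER_CUBIC)
cv2.imwrite("pics/cropt.png",cv2.resize(np.hstack([a,b]),(800,400)))
for uv,z in [((402,177),126),((350,184),50),((439,201),20),((228,227),30)]: print(px2plane(t,uv,z))
E
```

```text
[507.61363942 -74.5993856  126.        ]
[503.2861246   44.76732918  50.        ]
[ 465.53812093 -192.08238498   20.        ]
[391.83578462 358.01205343  30.        ]
```

View pics/cropt.png

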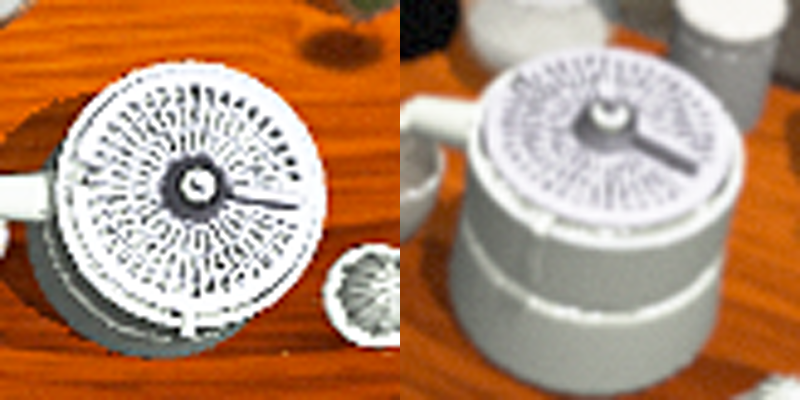

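```bash
cat >> h.py <<'E'
def rel(P,az=None):
    "shift in tool axes from present pose to world TCP P; turn about tool z so that tool x has azimuth az (deg)"
    s=read_state();r=R.from_quat(s["ee_rot"]);x=r.apply([1,0,0]);a0=np.degrees(np.arctan2(x[1],x[0]))
    t=None if az is None else np.radians((a0-az+180)%360-180)
    return np.round(r.inv().apply(np.array(P)-s["position"]),1),t
E
python3 - <<'E'
from h import *
t=np.load("top.npy",allow_pickle=True).item();s=np.load("scene.npy",allow_pickle=True).item()
f=82/400
T=lambda u,v:(362+u*f-.5,140+v*f-.5); S=lambda u,v:(344+(u-400)*f-.5,190+v*f-.5)
az=lambda p,c:(round(np.degrees(np.arctan2(*(p-c)[1::-1])),1),round(np.linalg.norm((p-c)[:2]),1))
ct=px2plane(t,T(200,186),151);cs=px2plane(s,S(609,110),151);print("tip",ct,cs)
# strainer/bowl rim circle, top view: crop edges x 57..327 , y 60..328
print("rim",px2plane(t,T(57,195),117),px2plane(t,T(327,195),117),px2plane(t,T(190,60),117))
for n,im,p,c in(("lug t",t,T(188,325),ct),("lug s",s,S(542,225),cs)):
    q=px2plane(im,p,121);print(n,q,az(q,c))
for n,im,p,c,z in(("rib t",t,T(297,207),ct,141.5),("rib s top",s,S(694,172),cs,134)):
    q=px2plane(im,p,z);print(n,q,az(q,c))
q=px2plane(t,T(25,198),90);print("spout",az(q,ct))
print(rel([450,300,245]),rel([500,-150,245],-100))
E
```

```text
tip [501.13088944 -70.95908047 151.        ] [492.29747461 -74.81918784 151.        ]
rim [502.66963782  -6.88292305 117.        ] [ 504.07289626 -140.52199982  117.        ] [571.58704145 -73.7800008  117.        ]
lug t [438.45077944 -69.64083566 121.        ] (np.float64(178.8), np.float64(62.7))
lug s [435.74722519 -70.27253254 121.        ] (np.float64(175.4), np.float64(56.7))
rib t [ 493.28723851 -119.44385692  141.5       ] (np.float64(-99.2), np.float64(49.1))
rib s top [ 491.90063786 -120.86916547  134.        ] (np.float64(-90.5), np.float64(46.1))
spout (np.float64(86.2), np.float64(77.3))
(array([ 3.711e+02,  2.309e+02, -2.000e-01]), None) (array([521.1, 658.1,   0.7]), np.float64(1.5183538157808045))
```

Emit:
carry_out(
  motion=[
    [0, 0, 0, 50, 35, 0, -1],
    [0, 0, 0, 102, 65, 0, -1],
    [0, 0, 0, 154, 97, 0, -1],
    [0, 0, 0, 206, 129, 0, -1],
    [0, 0, 0, 258, 161, 0, -1],
  ],
)

```text
clock: 0.72
position: [356.6, 392.4, 245.1]
ee_rot: [0.994, -0.113, -0.0, 0.0]
contact_force: [0.2, 0.3, 0.1]
gripper_width: -0.3
grasp_force: 0.0
```

Emit:
carry_out(
  motion=[
    [0, 0, 0.15, 50, 35, 0, -1],
    [0, 0, 0.3, 90, 80, 0, -1],
    [0, 0, 0.45, 113, 136, 0, -1],
    [0, 0, 0.6, 130, 194, 0, -1],
    [0, 0, 0.75, 145, 254, 0, -1],
  ],
)

```text
clock: 1.35
position: [439.6, 112.0, 245.0]
ee_rot: [0.882, -0.471, -0.0, 0.0]
contact_force: [0.5, -0.5, 0.1]
gripper_width: 0.0
grasp_force: 0.0
```

```bash
python3 - <<'E'
from h import *
s=read_state();print(s["clock"],s["position"],s["joints"],s["gripper_width"]);print(rel([480,-150,245],-100))
E
```

```text
1.35 [439.57971947 111.99318363 245.00656724] [ 6.09442805e-01  8.94057491e-02 -3.89933684e-01 -4.21132035e-05
 -1.09198911e+00 -2.02627804e-02] 0.039009377464391086
(array([2.403e+02, 1.120e+02, 1.000e-01]), np.float64(0.7636935305836153))
```

Emit:
carry_out(
  motion=[
    [0, 0, 0.15, 48, 22, 0, -1],
    [0, 0, 0.3, 96, 45, 0, -1],
    [0, 0, 0.45, 144, 67, 0, -1],
    [0, 0, 0.6, 192, 90, 0, -1],
    [0, 0, 0.76, 240, 112, 0, -1],
  ],
)

```text
clock: 1.98
position: [481.2, -149.3, 245.1]
ee_rot: [-0.644, 0.765, 0.0, -0.0]
contact_force: [1.4, 1.2, 0.0]
gripper_width: -0.2
grasp_force: 0.0
```

```bash
python3 - <<'E'
from h import *
im=get_image("wrist");np.save("w1",im,allow_pickle=True);cv2.imwrite("pics/w1.png",im["color"])
s=read_state();print(s["clock"],s["position"],s["joints"],im["position"],[proj(im,P) for P in([501,-72,151],[494,-105,141.5])])
E
```

```text
2.025 [ 481.83908561 -153.62751372  244.84907963] [ 0.01392488  0.18178902 -0.28001025  0.00205554 -1.10983857 -0.1942172 ] [ 468.44137926 -223.41432338  374.34874084] [array([308.34129953, 283.66481769]), array([309.61385149, 246.63254144])]
```

View pics/w1.png

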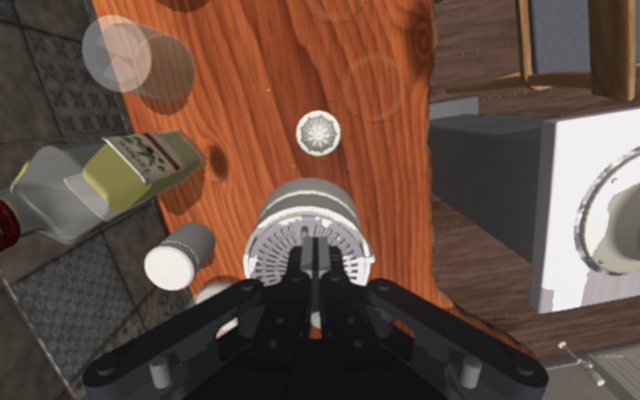

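```bash
python3 - <<'E'
from h import *
im=np.load("w1.npy",allow_pickle=True).item()
print(px2plane(im,(371,260),121),px2plane(im,(318,238),141.5), px2plane(im,(307,207),119))
print(rel([465,-108,245],-97),rel([465,-108,160],-97))
cv2.imwrite("pics/w1c.png",cv2.resize(im["color"][170:340,220:400],None,fx=3.3,fy=3.3,interpolation=cv2.INTER_CUBIC))
E
```

```text
[436.61673202 -68.48397844 121.        ] [ 484.8269233  -112.37377912  141.5       ] [ 491.36720503 -136.16845222  119.        ]
(array([-41.9,  24.7,  -0.2]), np.float64(-0.057203719139535814)) (array([-42.1,  24.7,  84.8]), np.float64(-0.057203719139535814))
```

View pics/w1c.png

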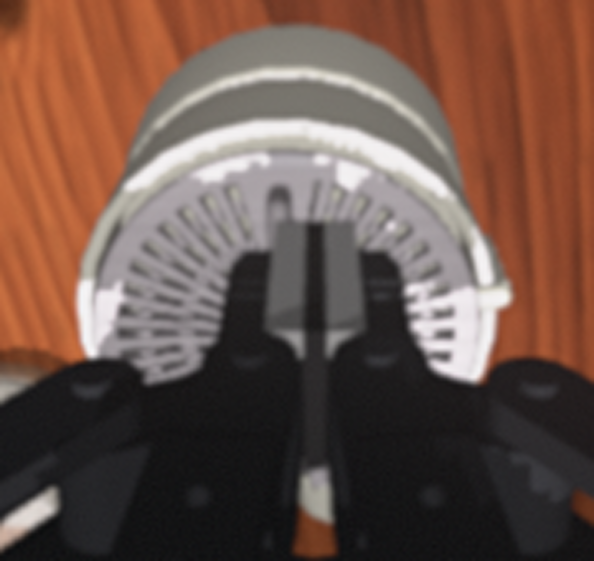

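The rib's outer end shows beside the fingertip at crop (280,190), which gives an azimuth of about -98°. That agrees with the top view. The lug is at (371,260).

Emit:
carry_out(
  motion=[
    [0, 0, -0.04, -42, 25, 0, -1],
    [0, 0, -0.04, -42, 25, 0, -1],
    [0, 0, -0.04, -42, 25, 50, -1],
    [0, 0, -0.04, -42, 25, 85, -1],
    [0, 0, -0.04, -42, 25, 99, -1],
  ],
)

```text
clock: 2.65
position: [462.6, -102.2, 144.4]
ee_rot: [-0.661, 0.75, 0.001, -0.002]
contact_force: [-0.6, 0.1, 1.1]
gripper_width: 0.1
grasp_force: 0.0
```

```bash
python3 - <<'E'
from h import *
s=read_state();print(s["clock"],s["position"],s["contact_force"])
C=np.array([501.5,-72.5])
for a in range(-98,-2,10):   # arc: finger centre 18 mm clockwise of the rib centre plane, 40 mm out
    r=np.radians(a);p=C+40*np.array([np.cos(r),np.sin(r)])+18*np.array([np.sin(r),-np.cos(r)])
    print(a,p.round(1),*rel([*p,144.5],a))
E
```

```text
2.65 [ 462.64600368 -102.23188534  144.42311555] [-0.63551359  0.14783976  1.0665666 ]
-98 [ 478.1 -109.6] [  5.4 -16.3  -0.1] 0.013651662859393867
-88 [ 484.9 -113.1] [  8.  -23.5  -0.2] -0.16088126234003908
-78 [ 492.2 -115.4] [  9.3 -31.   -0.2] -0.33541418753947205
-68 [ 499.8 -116.3] [  9.3 -38.6  -0.2] -0.509947112738905
-58 [ 507.4 -116. ] [  8.  -46.2  -0.2] -0.684480037938338
-48 [ 514.9 -114.3] [  5.4 -53.3  -0.3] -0.8590129631377709
-38 [ 521.9 -111.3] [  1.6 -60.   -0.3] -1.0335458883372042
-28 [ 528.4 -107.2] [ -3.4 -65.8  -0.3] -1.2080788135366372
-18 [ 534. -102.] [ -9.2 -70.7  -0.4] -1.3826117387360701
-8 [538.6 -95.9] [-15.8 -74.6  -0.4] -1.5571446639355029
```

Emit:
carry_out(
  motion=[
    [0, 0, 0, 4, -10, 0, -1],
    [0, 0, 0.01, 5, -17, 0, -1],
    [0, 0, -0.16, 8, -23.5, 0, -1],
    [0, 0, -0.33, 9, -31, 0, -1],
    [0, 0, -0.5, 9, -38.5, 0, -1],
  ],
)

```text
clock: 3.28
position: [501.4, -116.2, 147.6]
ee_rot: [0.828, -0.561, 0.0, -0.0]
contact_force: [-2.1, 0.1, 0.7]
gripper_width: -0.2
grasp_force: 0.9
```

```bash
python3 - <<'E'
from h import *
s=read_state();print(s["clock"],s["position"],s["joints"],s["contact_force"])
C=np.array([501.5,-72.5])
for a in range(-68,-11,10):
    r=np.radians(a);p=C+40*np.array([np.cos(r),np.sin(r)])+18*np.array([np.sin(r),-np.cos(r)])
    print(a,p.round(1),*rel([*p,144.5],a))
E
```

```text
3.275 [ 501.44335083 -116.20389383  147.61473207] [ 8.80308495e-02  2.95794309e-01 -3.97848117e-01  1.80863209e-04
 -8.76212098e-01  2.90710169e-01] [-2.11211534  0.0982628   0.65832669]
-68 [ 499.8 -116.3] [-0.5  1.6  3.1] -0.005115891619351208
-58 [ 507.4 -116. ] [ 2.  -5.7  3.1] -0.17964881681878417
-48 [ 514.9 -114.3] [  3.2 -13.2   3.1] -0.3541817420182171
-38 [ 521.9 -111.3] [  3.  -20.8   3.1] -0.52871466721765
-28 [ 528.4 -107.2] [  1.6 -28.4   3.1] -0.703247592417083
-18 [ 534. -102.] [ -1.2 -35.5   3.1] -0.877780517616516
```

Emit:
carry_out(
  motion=[
    [0, 0, -0.17, 2, -5.5, 2, -1],
    [0, 0, -0.35, 3, -13, 2, -1],
    [0, 0, -0.53, 3, -21, 2, -1],
    [0, 0, -0.7, 1.5, -28.5, 2, -1],
    [0, 0, -0.7, 1.5, -28.5, 2, -1],
  ],
)

```text
clock: 3.9
position: [529.3, -106.9, 145.6]
ee_rot: [0.969, -0.247, 0.001, -0.0]
contact_force: [-1.1, 0.6, 0.4]
gripper_width: -0.1
grasp_force: 0.1
```

```bash
python3 - <<'E'
from h import *
s=read_state();print(s["clock"],s["position"],s["contact_force"])
C=np.array([501.5,-72.5])
for a in (-28,-18,-12,-8):
    r=np.radians(a);p=C+40*np.array([np.cos(r),np.sin(r)])+18*np.array([np.sin(r),-np.cos(r)])
    print(a,p.round(1),*rel([*p,144.5],a))
t=get_image("top");w=get_image("wrist");np.save("t2",t,allow_pickle=True);np.save("w2",w,allow_pickle=True)
a=cv2.resize(t["color"][140:222,362:444],(400,400),interpolation=cv2.INTER_CUBIC)
cv2.imwrite("pics/c2.png",np.hstack([a,cv2.resize(w["color"][100:340,200:440],(400,400))]))
E
```

```text
3.9 [ 529.30664061 -106.93159043  145.60510011] [-1.09407299  0.64505078  0.41528842]
-28 [ 528.4 -107.2] [-0.7  0.7  1.1] -0.010138663078069883
-18 [ 534. -102.] [ 1.7 -6.6  1.1] -0.18467158827750285
-12 [536.9 -98.4] [  2.6 -11.1   1.1] -0.2893913433971626
-8 [538.6 -95.9] [  2.9 -14.1   1.1] -0.35920451347693577
```

View pics/c2.png

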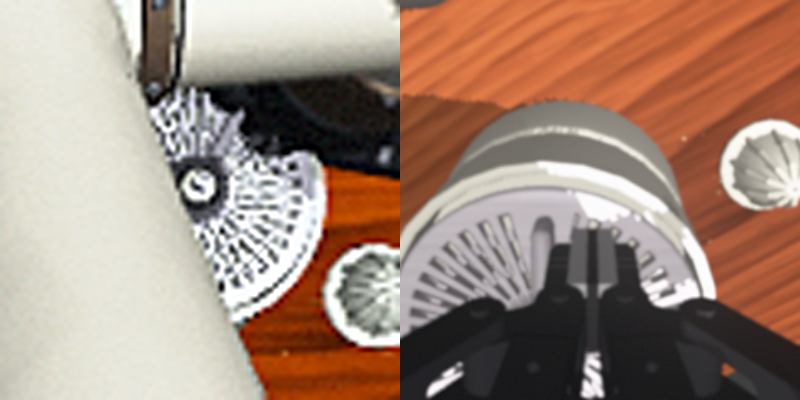

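The wrist view shows the rib following the finger, its end at crop (543,222). I'll push on to just short of the target, then back off and look.

Emit:
carry_out(
  motion=[
    [0, 0, -0.18, 1.5, -6.5, 1, -1],
    [0, 0, -0.36, 3, -14, 1, -1],
    [0, 0, -0.36, 3, -14, 1, -1],
  ],
)

```text
clock: 4.38
position: [537.6, -95.9, 143.9]
ee_rot: [0.998, -0.07, 0.001, -0.0]
contact_force: [0.5, -0.8, 0.5]
gripper_width: 0.3
grasp_force: 0.4
```

```bash
python3 - <<'E'
from h import *
s=read_state();print(s["clock"],s["position"],s["contact_force"],rel([620,-85,260],0))
E
```

```text
4.375 [537.61961586 -95.92323943 143.903113  ] [ 0.50426092 -0.82759621  0.54939248] (array([  80.2,  -22.3, -116. ]), np.float64(-0.14007146398007003))
```

Emit:
carry_out(
  motion=[
    [0, 0, 0, 0, 3, 0, -1],
    [0, 0, 0, 0, 4, -60, -1],
    [0, 0, 0, -30, 4, -110, -1],
    [0, 0, -0.07, -85, 0, -135, -1],
    [0, 0, -0.14, -138, -2, -156, -1],
  ],
)

```text
clock: 5.0
position: [399.1, -75.1, 300.2]
ee_rot: [1.0, 0.001, 0.0, -0.0]
contact_force: [0.3, -0.1, 0.6]
gripper_width: -0.2
grasp_force: 0.0
```

Emit:
carry_out(
  motion=[
    [0, 0, 0, 0, 0, 0, -1],
    [0, 0, 0, 0, 0, 0, -1],
  ],
)

```text
clock: 5.25
position: [400.6, -75.1, 299.4]
ee_rot: [1.0, 0.001, 0.0, -0.0]
contact_force: [-0.4, 0.3, 0.0]
gripper_width: 0.3
grasp_force: 0.0
```

```bash
python3 - <<'E'
from h import *
w=get_image("wrist");np.save("w3",w,allow_pickle=True)
s=read_state();print(s["clock"],s["position"],w["position"])
u,v=proj(w,[501.5,-72.5,126]);u0=int(max(0,u-110));v0=int(max(0,v-110));print(u,v,u0,v0)
cv2.imwrite("pics/w3.png",cv2.resize(w["color"][v0:v0+220,u0:u0+220],(600,600),interpolation=cv2.INTER_CUBIC)if v0+220<=400 else w["color"])
E
```

```text
5.3 [400.92417574 -75.16649531 298.84051892] [477.53174429 -73.5586105  428.71390125]
314.5250190050007 86.67142859627938 204 0
```

View pics/w3.png

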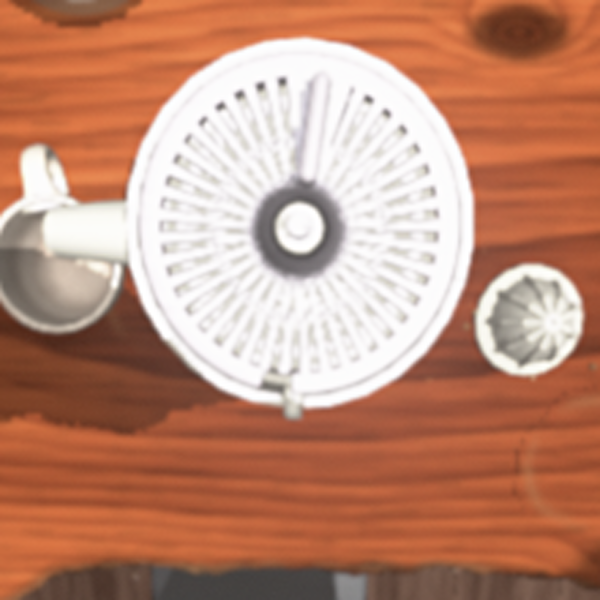

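The disc centre is at crop (299,227), the lug at (292,410), and the notch is just left of it at about (275,380). The rib runs from (310,180) to (320,77), so it needs only a few more degrees.

```bash
python3 - <<'E'
from h import *
w=np.load("w3.npy",allow_pickle=True).item();f=220/600
P=lambda u,v,z:px2plane(w,(204+u*f-.5,v*f-.5),z)
C=P(299,227,151);print("C",C)
az=lambda p,c=C:(np.degrees(np.arctan2(*(p-c)[1::-1])).round(1),np.linalg.norm((p-c)[:2]).round(1))
print("disc/rim L,R,far,near",P(128,230,117.5),P(473,230,117.5),P(300,38,117.5),P(300,409,117.5))
a,b=P(310,175,141.5),P(320,77,141.5);print("rib",az(b,a),az(b),az(a))
for q in((292,398),(292,415)):print("lug",az(P(*q,121)))
print("spout",az(P(60,225,88)))
c=w["color"][130:156,290:325].astype(int).sum(2)//3
for i in range(0,26,1): print(130+i,c[i])
E
```

```text
C [502.98229525 -71.29110896 151.        ]
disc/rim L,R,far,near [505.21662691  -5.31929998 117.5       ] [ 505.22081874 -137.79399018  117.5       ] [570.60848756 -71.46570407 117.5       ] [436.52026904 -71.32126629 117.5       ]
rib (np.float64(-6.1), np.float64(30.9)) (np.float64(-8.3), np.float64(49.1)) (np.float64(-11.9), np.float64(18.3))
lug (np.float64(177.1), np.float64(61.7))
lug (np.float64(177.3), np.float64(68.5))
spout (np.float64(86.0), np.float64(101.3))
130 [208 212 236 250 251 247 241 245 247 242 244 251 251 239 222 222 222 237
 251 251 240 232 236 232 239 250 251 246 239 235 237 247 251 247 237]
131 [239 236 245 251 250 243 239 247 249 246 248 251 250 238 220 215 219 238
 251 251 240 223 222 223 238 251 251 243 228 221 224 241 251 250 243]
132 [251 250 251 251 249 238 230 237 239 244 250 252 247 232 221 218 226 242
 251 251 240 220 213 218 238 251 251 241 224 218 219 238 250 251 244]
133 [252 252 252 252 250 241 228 223 224 238 250 252 242 222 215 222 234 247
 252 251 239 220 213 217 239 251 251 243 234 233 230 240 251 251 245]
134 [251 252 252 252 251 250 244 237
[... 2497 characters left out ...]
94  95  95  94  93  94  93  93  94  92 105
 138 171 191 196 189 169 139 113 105 107 107 106 106 105 105 106 105]
152 [108 105 103 101  99 100  99 101 100 100  99  99  98  98  98  98  96 103
 126 152 170 175 170 158 135 115 107 108 109 109 110 110 111 109 109]
153 [111 110 109 107 106 107 106 107 107 107 106 105 104 105 105 104 103 103
 113 129 140 143 141 137 127 114 108 108 109 109 109 109 109 110 109]
154 [112 110 110 110 110 110 109 110 109 109 108 109 109 107 108 106 106 106
 107 111 112 112 114 115 113 108 106 106 107 107 106 106 105 106 107]
155 [108 109 109 108 108 108 108 108 107 108 108 107 107 106 106 106 105 105
 105 104 104 102 103 103 104 104 104 101 102 102 102 101 102 102 101]
```

```bash
python3 - <<'E'
from h import *
w=np.load("w3.npy",allow_pickle=True).item()
C=np.array([503.3,-71.4])
az=lambda p:(np.degrees(np.arctan2(*(p[:2]-C)[::-1])).round(1),np.linalg.norm(p[:2]-C).round(1))
n=px2plane(w,(305.2,140.5),126.5);l=px2plane(w,(311,150),121)
print(az(n),az(l))
for off in(18,):
  for a in(-12,-8,-5,-3,-2):
    r=np.radians(a);p=C+40*np.array([np.cos(r),np.sin(r)])+off*np.array([np.sin(r),-np.cos(r)]);print(a,p.round(1),rel([*p,144.5],a))
r=np.radians(-9);p=C+40*np.array([np.cos(r),np.sin(r)])+26*np.array([np.sin(r),-np.cos(r)]);print(p,rel([*p,144.5],-9))
E
```

```text
(np.float64(171.0), np.float64(56.7)) (np.float64(177.6), np.float64(67.0))
-12 [538.7 -97.3] (array([137.8,  22.4, 154.2]), np.float64(0.21103687452753964))
-8 [540.4 -94.8] (array([139.6,  19.9, 154.2]), np.float64(0.14122370444776644))
-5 [541.6 -92.8] (array([140.7,  17.9, 154.2]), np.float64(0.08886382688793656))
-3 [542.3 -91.5] (array([141.5,  16.5, 154.2]), np.float64(0.053957241848049974))
-2 [542.6 -90.8] (array([141.8,  15.9, 154.2]), np.float64(0.03650394932810668))
[ 538.74023753 -103.33727546] (array([137.9,  28.4, 154.2]), np.float64(0.15867699696770976))
```

Emit:
carry_out(
  motion=[
    [0, 0, 0.05, 55, 12, 15, -1],
    [0, 0, 0.05, 100, 22, 40, -1],
    [0, 0, 0.05, 138, 29, 80, -1],
    [0, 0, 0.05, 138, 29, 130, -1],
    [0, 0, 0.05, 138, 29, 154, -1],
  ],
)

```text
clock: 5.92
position: [537.7, -104.3, 139.7]
ee_rot: [1.0, -0.025, -0.005, 0.0]
contact_force: [-1.4, 0.2, 6.2]
gripper_width: -0.2
grasp_force: 4.2
```

Emit:
carry_out(
  motion=[
    [0, 0, 0, 0, -3, 0, -1],
    [0, 0, 0, 0, -3, 0, -1],
  ],
)

```text
clock: 6.18
position: [539.7, -100.6, 145.4]
ee_rot: [1.0, -0.024, 0.0, 0.0]
contact_force: [0.0, 0.2, 0.4]
gripper_width: -0.1
grasp_force: 0.0
```

```bash
python3 - <<'E'
from h import *
s=read_state();print(s["clock"],s["position"],s["contact_force"])
C=np.array([503.3,-71.4])
for a in(-6,-4,-2.5):
    r=np.radians(a);p=C+40*np.array([np.cos(r),np.sin(r)])+18.3*np.array([np.sin(r),-np.cos(r)]);print(a,p.round(1),rel([*p,144.5],a))
E
```

```text
6.175 [ 539.73182962 -100.64767533  145.36353286] [0.03686941 0.15286557 0.44986829]
-6 [541.2 -93.8] (array([ 1.1, -6.9,  0.9]), np.float64(0.05770509666502194))
-4 [541.9 -92.4] (array([ 1.8, -8.3,  0.9]), np.float64(0.022798511625135343))
-2.5 [542.5 -91.4] (array([ 2.3, -9.3,  0.9]), np.float64(-0.0033814271547795995))
```

Emit:
carry_out(
  motion=[
    [0, 0, 0, 1, -4, 0, -1],
    [0, 0, 0, 2, -7, 0, -1],
    [0, 0, 0, 2, -8.5, 0, -1],
    [0, 0, 0, 2, -9.3, 0, -1],
    [0, 0, 0, 2, -9.3, 0, -1],
  ],
)

```text
clock: 6.8
position: [542.1, -91.6, 146.8]
ee_rot: [1.0, -0.023, 0.001, 0.0]
contact_force: [-0.9, -1.4, 6.4]
gripper_width: 0.2
grasp_force: 3.0
```

Emit:
carry_out(
  motion=[
    [0, 0, 0, 0, 4, 0, -1],
    [0, 0, 0, 0, 5, -60, -1],
    [0, 0, 0, -45, 0, -110, -1],
    [0, 0, 0, -100, -10, -140, -1],
    [0, 0, 0, -141, -17, -154, -1],
  ],
)

```text
clock: 7.42
position: [400.1, -67.5, 300.8]
ee_rot: [1.0, -0.024, 0.001, -0.001]
contact_force: [0.2, -0.1, 0.1]
gripper_width: -0.2
grasp_force: 0.0
```

Emit:
carry_out(
  motion=[
    [0, 0, 0, 0, 0, 0, -1],
    [0, 0, 0, 0, 0, 0, -1],
  ],
)

```text
clock: 7.68
position: [401.3, -67.7, 299.3]
ee_rot: [1.0, -0.023, 0.0, -0.0]
contact_force: [0.3, -0.0, -0.2]
gripper_width: 0.1
grasp_force: 0.0
```

```bash
python3 - <<'E'
from h import *
w=get_image("wrist");np.save("w4",w,allow_pickle=True)
s=read_state();print(s["clock"],s["position"])
u,v=proj(w,[503,-71.5,126]);u0=int(u-80);v0=max(0,int(v-80));print(u0,v0)
cv2.imwrite("pics/w4.png",cv2.resize(w["color"][v0:v0+160,u0:u0+160],(600,600),interpolation=cv2.INTER_CUBIC))
E
```

```text
7.725 [401.60328005 -67.73721227 298.82555095]
236 5
```

View pics/w4.png

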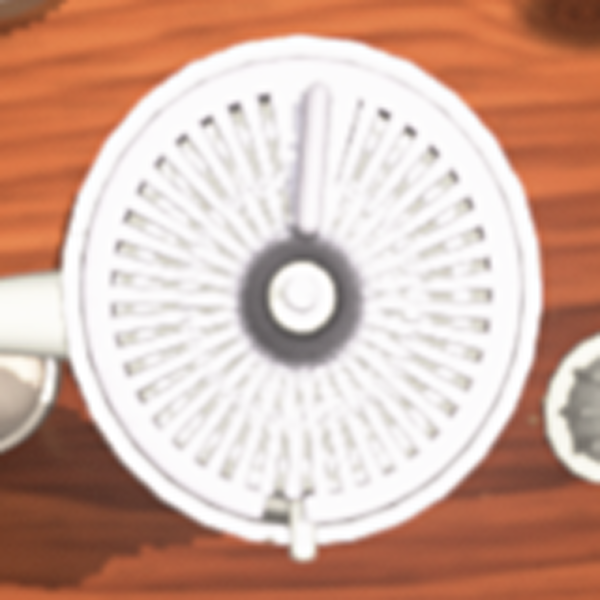

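The lug is at crop (301,545). The notch's dark left part spans about 262–289 at row 510, so the notch still sits to the left of the lug. I'll measure how far.

```bash
python3 - <<'E'
from h import *
w=np.load("w4.npy",allow_pickle=True).item();g=w["color"].astype(int).sum(2)//3
print("cols",range(302,326))
for v in range(133,155): print(v,g[v,302:326])
C=np.array([503.3,-71.4])
az=lambda p:(np.degrees(np.arctan2(*(p[:2]-C)[::-1])).round(1),np.linalg.norm(p[:2]-C).round(1))
f=160/600;P=lambda u,v,z:px2plane(w,(236+u*f-.5,5+v*f-.5),z)
print(P(302,295,151)); a,b=P(310,225,141.5),P(318,90,141.5)
print("rib",np.degrees(np.arctan2(*(b-a)[1::-1])),az(b));print("lug",az(P(302,550,121)))
# predicted pixel positions of notch edges for rib azimuths
for a in(-7,-5,-3): 
  o=[]
  for s in(-5.75,5.75):
    r=np.radians(a+180);p=C+56*np.array([np.cos(r),np.sin(r)])+s*np.array([-np.sin(r),np.cos(r)]);o+=[proj(w,[*p,126.5]).round(1)]
  print(a,o)
E
```

```text
cols range(302, 326)
133 [238 244 245 246 250 251 242 224 216 221 235 249 251 245 230 221 222 232
 246 251 250 245 240 235]
134 [227 227 230 241 250 252 240 216 208 216 237 250 251 245 228 216 213 221
 241 251 251 248 245 239]
135 [233 226 226 239 250 250 233 195 183 201 235 252 252 244 220 191 183 202
 237 251 251 245 235 228]
136 [249 245 243 246 246 238 211 163 149 172 225 248 250 239 201 166 170 199
 237 250 251 244 234 230]
137 [252 251 251 250 239 218 189 166 153 161 193 226 234 224 193 191 218 233
 246 251 251 250 248 248]
138 [252 252 252 250 236 215 206 201 194 184 181 190 209 209 198 225 247 251
 251 251 251 251 251 251]
139 [251 252 252 248 230 214 213 215 214 207 192 195 218 219 212 232 251 252
 252 251 251 251 251 251]
140 [251 252 252 243 212 189 191 197 202 199 190 202 227 228 216 230 248 252
 252 251 251 251 251 251]
141 [247 250 250 233 177 145 149 156 163 165 164 194 228 229 216 227 246 251
 252 252 252 252 252 252]
142 [222 231 232 205 147 117 117 121 125 125 135 182 227 230 220 226 243 250
 251 251 251 251 251 250]
143 [197 192 191 172 141 124 119 117 114 110 123 
[... 779 characters left out ...]
[ 94  93  93  94  94  93  95  95  96  97 111 157 225 250 253 254 251 225
 156 115 106 107 105 105]
152 [ 94  93  93  92  93  93  93  93  92  91 105 147 209 244 252 252 246 212
 151 111 105 107 109 108]
153 [ 99  99  99  98  98  98  99  99 100  98 104 131 175 214 233 234 218 180
 135 110 106 109 108 108]
154 [105 106 105 105 105 104 105 104 103 104 104 114 132 155 171 169 156 136
 115 105 106 105 105 105]
[503.17335844 -71.36684901 151.        ]
rib -6.214625013596331 (np.float64(-7.3), np.float64(48.4))
lug (np.float64(177.3), np.float64(67.6))
-7 [array([306.7, 140.5]), array([317.4, 141.3])]
-5 [array([308.5, 140.8]), array([319.3, 141.2])]
-3 [array([310.4, 141. ]), array([321.1, 141.1])]
```

Emit:
carry_out(
  motion=[
    [0, 0, 0, 55, 12, 15, -1],
    [0, 0, 0, 100, 22, 40, -1],
    [0, 0, 0, 140, 28, 80, -1],
    [0, 0, 0, 140, 28, 120, -1],
    [0, 0, 0, 140, 28, 145, -1],
  ],
)

```text
clock: 8.35
position: [539.5, -103.0, 149.6]
ee_rot: [1.0, -0.024, -0.003, 0.0]
contact_force: [-0.9, 0.3, 0.1]
gripper_width: 0.1
grasp_force: 0.0
```

Emit:
carry_out(
  motion=[
    [0, 0, 0, 0, -2, 5, -1],
    [0, 0, 0, 0, -3, 7, -1],
    [0, 0, 0, 0, -3, 7, -1],
  ],
)

```text
clock: 8.72
position: [540.8, -99.3, 148.2]
ee_rot: [1.0, -0.023, 0.001, -0.0]
contact_force: [0.3, -0.4, 0.2]
gripper_width: -0.1
grasp_force: 0.0
```

```bash
python3 - <<'E'
from h import *
s=read_state();print(s["clock"],s["position"],s["contact_force"],rel([542.5,-88,146]),rel([542.5,-92,146]))
E
```

```text
8.725 [540.78068794 -99.30459644 148.2305939 ] [ 0.32540464 -0.44120756  0.1873609 ] (array([  1.2, -11.4,   2.2]), None) (array([ 1.4, -7.4,  2.2]), None)
```

Emit:
carry_out(
  motion=[
    [0, 0, 0, 1, -5, 2, -1],
    [0, 0, 0, 1, -8, 2, -1],
    [0, 0, 0, 1, -10, 2, -1],
    [0, 0, 0, 1, -11.4, 2, -1],
    [0, 0, 0, 1, -11.4, 2, -1],
  ],
)

```text
clock: 9.35
position: [541.8, -88.0, 145.7]
ee_rot: [1.0, -0.023, 0.0, 0.0]
contact_force: [0.5, -1.0, 1.5]
gripper_width: 0.2
grasp_force: 1.1
```

Emit:
carry_out(
  motion=[
    [0, 0, 0, 0, 4, 0, -1],
    [0, 0, 0, 0, 5, -60, -1],
    [0, 0, 0, -45, 0, -110, -1],
    [0, 0, 0, -100, -10, -140, -1],
    [0, 0, 0, -141, -20, -154, -1],
  ],
)

```text
clock: 9.98
position: [399.8, -61.4, 300.3]
ee_rot: [1.0, -0.024, 0.0, -0.0]
contact_force: [-0.1, 1.4, -0.6]
gripper_width: -0.2
grasp_force: 0.0
```

Emit:
carry_out(
  motion=[
    [0, 0, 0, 0, 0, 0, -1],
    [0, 0, 0, 0, 0, 0, -1],
  ],
)

```text
clock: 10.22
position: [401.3, -61.4, 299.0]
ee_rot: [1.0, -0.023, -0.0, -0.0]
contact_force: [-0.2, -0.1, 0.4]
gripper_width: 0.1
grasp_force: 0.0
```

```bash
python3 - <<'E'
from h import *
w=get_image("wrist");np.save("w5",w,allow_pickle=True)
s=read_state();print(s["clock"],s["position"])
g=w["color"].astype(int).sum(2)//3
C=np.array([503.3,-71.4])
for a in(-7,-5,-3): 
  o=[]
  for t in(-5.75,5.75):
    r=np.radians(a+180);p=C+56*np.array([np.cos(r),np.sin(r)])+t*np.array([-np.sin(r),np.cos(r)]);o+=[proj(w,[*p,126.5]).round(1)]
  print(a,o)
v,u=int(o[0][1]),int(o[0][0]);print("cols from",u-6,"rows from",v-5)
for y in range(v-5,v+13,1): print(y,*g[y,u-6:u+19])
cv2.imwrite("pics/w5.png",cv2.resize(w["color"][v-140:v+20,u-80:u+80],(600,600),interpolation=cv2.INTER_CUBIC))
E
```

```text
10.275 [401.68416307 -61.48459388 298.61789993]
-7 [array([312.5, 140. ]), array([323.2, 140.8])]
-5 [array([314.3, 140.3]), array([325. , 140.7])]
-3 [array([316.1, 140.5]), array([326.9, 140.6])]
cols from 310 rows from 135
135 244 251 252 250 238 215 199 206 234 250 251 231 186 173 200 234 251 252 248 236 220 217 226 243 251
136 251 251 252 251 245 233 224 225 239 247 242 216 166 149 167 206 233 241 236 217 200 223 242 250 251
137 252 252 251 252 251 250 249 248 247 241 228 213 200 197 192 189 201 215 215 199 198 233 251 252 252
138 251 251 251 252 252 252 252 252 250 241 230 235 242 245 236 217 205 211 214 205 205 237 252 253 252
139 251 251 252 252 252 252 252 252 250 242 238 248 252 253 248 229 210 210 212 201 202 235 252 253 252
140 252 252 252 252 252 251 252 252 250 242 241 250 252 253 249 229 192 182 180 169 176 227 251 253 253
141 249 251 252 251 252 252 252 252 250 241 240 249 252 252 248 222 162 137 134 130 144 202 244 252 250
142 224 231 235 239 244 247 249 251 248 239 240 249 252 252 249 216 146 114 113 112 125 165 214 230 226
143 186 189 194 206 217 225 229 232 230 22
[... 281 characters left out ...]
 253 253 253 252 252 249 232 224 241 251 252 251 247 239 242 251 253 253 254 254 254 253 253
147 251 253 253 253 254 254 254 251 235 225 241 251 252 251 248 241 245 252 254 254 254 253 252 250 247
148 223 232 236 238 239 241 244 239 222 220 242 251 252 251 248 237 232 239 240 239 237 234 229 216 201
149 151 158 161 163 169 176 185 185 179 209 242 252 252 252 247 225 190 178 175 169 162 159 152 143 132
150 104 103 103 102 106 111 117 123 142 199 243 252 253 253 248 214 149 121 116 112 110 108 108 107 106
151 93 93 92 91 92 93 94 98 130 192 240 252 254 254 247 205 137 106 106 106 106 107 108 107 109
152 96 96 97 96 97 96 96 98 124 174 225 245 250 249 234 186 131 108 109 110 110 109 109 109 111
```

View pics/w5.png

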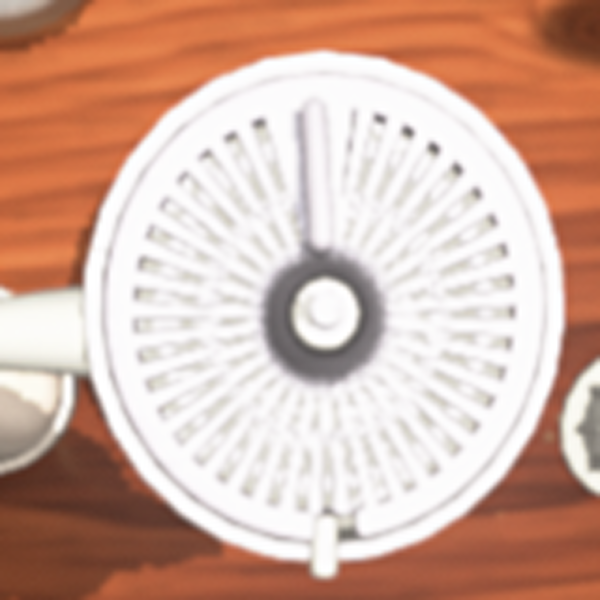

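The notch has gone slightly too far. Its right edge is at column 330.7, so its centre is near 325, and the lug centre is at 322: about 3 mm. I'll nudge the rib back slowly from the other side.

Emit:
carry_out(
  motion=[
    [0, 0, 0, 55, -12, 15, -1],
    [0, 0, 0, 100, -20, 40, -1],
    [0, 0, 0, 138, -24, 80, -1],
    [0, 0, 0, 138, -24, 120, -1],
    [0, 0, 0, 138, -24, 145, -1],
  ],
)

```text
clock: 10.9
position: [540.1, -44.5, 149.5]
ee_rot: [1.0, -0.024, -0.004, 0.001]
contact_force: [-0.5, -0.8, -0.0]
gripper_width: -0.1
grasp_force: 0.0
```

Emit:
carry_out(
  motion=[
    [0, 0, 0, 0, 1, 5, -1],
    [0, 0, 0, 0, 2, 6, -1],
    [0, 0, 0, 0, 3, 7, -1],
    [0, 0, 0, 0, 4, 7, -1],
  ],
)

```text
clock: 11.4
position: [540.9, -48.0, 148.3]
ee_rot: [1.0, -0.023, 0.001, -0.0]
contact_force: [-0.2, -0.7, 0.5]
gripper_width: -0.2
grasp_force: 0.0
```

```bash
python3 - <<'E'
from h import *
s=read_state();print(s["clock"],s["position"],s["contact_force"],rel([542.5,-56.2,146]),rel([542.5,-53.5,146]))
E
```

```text
11.4 [540.85639444 -48.01859038 148.33839505] [-0.22585364 -0.71517878  0.4879515 ] (array([2. , 8.1, 2.3]), None) (array([1.9, 5.4, 2.3]), None)
```

Emit:
carry_out(
  motion=[
    [0, 0, 0, 1, 2, 2, -1],
    [0, 0, 0, 1, 4, 2, -1],
    [0, 0, 0, 1, 5, 2, -1],
    [0, 0, 0, 1, 5.5, 2, -1],
    [0, 0, 0, 1, 6, 2, -1],
  ],
)

```text
clock: 12.02
position: [541.1, -54.0, 145.3]
ee_rot: [1.0, -0.023, 0.0, -0.0]
contact_force: [-0.1, -0.4, 0.4]
gripper_width: 0.0
grasp_force: 0.0
```

Emit:
carry_out(
  motion=[
    [0, 0, 0, 0, 0.6, 0, -1],
    [0, 0, 0, 0, 1.2, 0, -1],
    [0, 0, 0, 0, 1.8, 0, -1],
    [0, 0, 0, 0, 2.0, 0, -1],
    [0, 0, 0, 0, 2.0, 0, -1],
  ],
)

```text
clock: 12.65
position: [541.0, -56.0, 145.3]
ee_rot: [1.0, -0.023, -0.0, 0.0]
contact_force: [-0.3, 0.5, -0.6]
gripper_width: -0.2
grasp_force: 0.0
```

Emit:
carry_out(
  motion=[
    [0, 0, 0, 0, -4, 0, -1],
    [0, 0, 0, 0, -5, -60, -1],
    [0, 0, 0, -45, 0, -110, -1],
    [0, 0, 0, -100, 6, -140, -1],
    [0, 0, 0, -141, 12, -154, -1],
  ],
)

```text
clock: 13.28
position: [398.4, -61.4, 301.1]
ee_rot: [1.0, -0.023, 0.002, -0.0]
contact_force: [-0.2, -0.5, 0.7]
gripper_width: 0.3
grasp_force: 0.0
```

Emit:
carry_out(
  motion=[
    [0, 0, 0, 0, 0, 0, -1],
    [0, 0, 0, 0, 0, 0, -1],
  ],
)

```text
clock: 13.52
position: [399.8, -61.2, 299.4]
ee_rot: [1.0, -0.023, 0.0, -0.0]
contact_force: [-0.0, -0.8, 0.0]
gripper_width: 0.3
grasp_force: 0.0
```

```bash
python3 - <<'E'
from h import *
w=get_image("wrist");np.save("w6",w,allow_pickle=True)
s=read_state();print(s["clock"],s["position"])
g=w["color"].astype(int).sum(2)//3
C=np.array([503.3,-71.4]);p=proj(w,[443.8,-68.7,126.5]);u=int(round(p[0]));v=int(p[1]);print("lug expected",p,"cols from",u-13)
for y in [*range(v-2,v+6),v+10,v+11,v+12]: print(y,*g[y,u-13:u+14])
E
```

```text
13.575 [400.06868391 -61.1748831  298.96009691]
lug expected [321.97546485 142.65385077] cols from 309
140 239 245 248 250 251 251 252 252 252 250 242 241 249 252 252 250 224 160 133 132 129 135 181 234 247 246 240
141 202 213 223 230 234 238 242 245 247 244 236 240 249 252 252 250 223 149 113 112 112 119 152 200 221 217 207
142 205 194 194 196 200 206 214 220 223 221 223 239 250 252 252 249 222 158 136 141 147 152 167 189 204 210 217
143 242 235 230 227 224 222 221 220 215 201 213 239 251 252 252 249 226 192 199 215 223 228 230 234 237 241 246
144 252 252 251 251 251 249 248 246 239 220 216 240 251 252 252 248 232 227 242 250 252 252 252 252 252 252 253
145 254 253 254 253 253 253 253 254 251 235 224 240 251 252 251 248 237 241 251 254 254 254 254 253 253 254 254
146 244 247 249 251 253 253 254 254 251 236 225 240 251 252 252 248 241 242 251 254 253 252 250 247 245 244 239
147 191 203 213 223 232 235 238 240 235 216 216 240 251 252 252 249 237 230 234 237 235 230 218 205 197 186 170
152 101 100 102 102 102 102 102 101 101 111 137 171 199 213 212 191 152 118 107 108 107 108 109 108 108 109 107
153 106 107 107 106 106 104 105 105 105 106 114 126 137 146 144 134 118 107 104 104 106 104 105 104 105 104 105
154 109 108 109 108 107 107 107 106 105 105 105 105 105 105 105 104 101 100 102 101 101 102 101 101 100 100 100
```

No contact that time, so the finger is only about 11 mm half-wide. I'll repeat the push 2.4 mm further.

Emit:
carry_out(
  motion=[
    [0, 0, 0, 55, -20, 15, -1],
    [0, 0, 0, 100, -22, 40, -1],
    [0, 0, 0, 140, -22, 80, -1],
    [0, 0, 0, 140, -22, 120, -1],
    [0, 0, 0, 140, -20, 145, -1],
  ],
)

```text
clock: 14.2
position: [540.2, -48.1, 149.7]
ee_rot: [1.0, -0.024, -0.003, 0.001]
contact_force: [-0.0, -0.4, -0.1]
gripper_width: 0.3
grasp_force: 0.0
```

Emit:
carry_out(
  motion=[
    [0, 0, 0, 0, 2, 5, -1],
    [0, 0, 0, 0, 4, 8, -1],
    [0, 0, 0, 0, 6, 8.5, -1],
    [0, 0, 0, 0, 7, 8.5, -1],
    [0, 0, 0, 0, 7, 8.5, -1],
  ],
)

```text
clock: 14.82
position: [540.3, -55.0, 146.6]
ee_rot: [1.0, -0.023, 0.001, -0.0]
contact_force: [-0.2, -0.1, -0.4]
gripper_width: 0.1
grasp_force: 0.0
```

```bash
python3 - <<'E'
from h import *
s=read_state();print(s["clock"],s["position"],s["contact_force"],rel([541,-58.4,145.5]))
E
```

```text
14.825 [540.32044496 -54.99379727 146.6377048 ] [-0.15046672 -0.11142514 -0.44432536] (array([0.8, 3.4, 1.1]), None)
```

Emit:
carry_out(
  motion=[
    [0, 0, 0, 0.5, 0.8, 1, -1],
    [0, 0, 0, 0.5, 1.6, 1, -1],
    [0, 0, 0, 0.5, 2.4, 1, -1],
    [0, 0, 0, 0.5, 3.0, 1, -1],
    [0, 0, 0, 0.5, 3.4, 1, -1],
  ],
)

```text
clock: 15.45
position: [540.7, -58.3, 144.9]
ee_rot: [1.0, -0.023, 0.0, -0.0]
contact_force: [0.6, 1.4, 0.7]
gripper_width: 0.3
grasp_force: 0.7
```

Emit:
carry_out(
  motion=[
    [0, 0, 0, 0, -4, 0, -1],
    [0, 0, 0, 0, -5, -60, -1],
    [0, 0, 0, -45, 0, -110, -1],
    [0, 0, 0, -100, 6, -140, -1],
    [0, 0, 0, -141, 9, -154, -1],
  ],
)

```text
clock: 16.08
position: [397.6, -61.1, 300.4]
ee_rot: [1.0, -0.024, 0.001, -0.0]
contact_force: [0.2, -0.2, 0.4]
gripper_width: 0.4
grasp_force: 0.0
```

Emit:
carry_out(
  motion=[
    [0, 0, 0, 0, 0, 0, -1],
    [0, 0, 0, 0, 0, 0, -1],
  ],
)

```text
clock: 16.32
position: [399.1, -60.8, 298.8]
ee_rot: [1.0, -0.023, 0.0, -0.0]
contact_force: [0.8, 0.3, -0.5]
gripper_width: 0.8
grasp_force: 0.0
```

```bash
python3 - <<'E'
from h import *
w=get_image("wrist");np.save("w7",w,allow_pickle=True)
s=read_state();print(s["clock"],s["position"])
g=w["color"].astype(int).sum(2)//3
p=proj(w,[443.8,-68.7,126.5]);u=int(round(p[0]));v=int(p[1]);print("lug expected",p,"cols from",u-13)
for y in [*range(v-6,v+3),v+8]: print(y,*g[y,u-13:u+14])
print(rel([541,-71.4,150]),rel([470,-105,150]),rel([470,-40,150]))
E
```

```text
16.375 [399.43723127 -60.70624164 298.34453006]
lug expected [322.33594371 141.97333143] cols from 309
135 251 251 251 251 251 250 250 250 245 224 190 171 174 184 199 218 223 217 193 186 224 248 251 251 251 251 251
136 251 251 251 252 252 252 252 252 243 210 181 205 231 240 242 239 230 217 204 205 236 252 252 252 252 251 251
137 252 251 251 251 252 252 252 252 241 201 187 226 248 253 253 250 240 224 209 208 235 252 252 252 251 251 252
138 252 252 252 252 252 252 252 252 238 190 186 232 250 253 253 252 240 217 191 190 228 251 253 252 252 252 252
139 244 248 251 251 252 252 253 253 234 177 179 231 250 252 252 252 238 197 156 159 208 245 253 252 252 251 248
140 212 223 230 236 241 245 248 248 224 162 174 231 250 252 252 252 237 181 130 129 174 227 241 241 237 231 222
141 190 183 189 197 208 219 225 224 192 149 172 230 250 252 252 251 236 179 134 131 157 192 211 209 199 194 197
142 232 224 219 217 217 215 210 202 183 161 181 230 249 252 252 251 236 199 176 184 198 212 220 221 223 226 232
143 251 251 249 248 246 243 239 235 229 212 206 231 249 252 252 250 240 228 232 240 243 245 247 248 250 251 251
149 97 97 95 95 95 94 94 94 97 120 172 228 249 253 254 252 229 165 116 105 105 105 104 105 106 107 107
(array([142.1,   4. , 148.2]), None) (array([ 72.7,  40.9, 148.3]), None) (array([ 69.7, -24. , 148.3]), None)
```

The notch centre is now at column 323.3 and the lug at 322.5, under 1 mm apart. Next I'll press on the flat face at about (480,-105).

Emit:
carry_out(
  motion=[
    [0, 0, 0, 50, 25, 20, -1],
    [0, 0, 0, 82, 41, 60, -1],
    [0, 0, 0, 82, 41, 110, -1],
    [0, 0, 0, 82, 41, 140, -1],
    [0, 0, 0, 82, 41, 148, -1],
  ],
)

```text
clock: 17.0
position: [478.2, -105.9, 147.4]
ee_rot: [1.0, -0.024, -0.004, 0.0]
contact_force: [-0.1, 0.5, 0.5]
gripper_width: 0.0
grasp_force: 0.0
```

Emit:
carry_out(
  motion=[
    [0, 0, 0, 0, 0, 3, -1],
    [0, 0, 0, 0, 0, 6, -1],
    [0, 0, 0, 0, 0, 9, -1],
    [0, 0, 0, 0, 0, 11, -1],
  ],
)

```text
clock: 17.5
position: [479.4, -105.5, 140.3]
ee_rot: [1.0, -0.023, 0.001, -0.0]
contact_force: [0.3, 0.0, -0.7]
gripper_width: -0.1
grasp_force: 0.0
```

Emit:
carry_out(
  motion=[
    [0, 0, 0, 0, 0, 2, -1],
    [0, 0, 0, 0, 0, 4, -1],
    [0, 0, 0, 0, 0, 5, -1],
    [0, 0, 0, 0, 0, 6, -1],
  ],
)

```text
clock: 18.0
position: [479.6, -105.7, 135.1]
ee_rot: [1.0, -0.023, 0.001, 0.0]
contact_force: [-2.0, 0.7, 9.4]
gripper_width: 0.1
grasp_force: 4.0
```

Emit:
carry_out(
  motion=[
    [0, 0, 0, 0, 0, 1.5, -1],
    [0, 0, 0, 0, 0, 3, -1],
    [0, 0, 0, 0, 0, 4.5, -1],
    [0, 0, 0, 0, 0, 5, -1],
    [0, 0, 0, 0, 0, 5, -1],
  ],
)

```text
clock: 18.62
position: [479.9, -105.9, 130.9]
ee_rot: [1.0, -0.023, 0.001, 0.001]
contact_force: [-2.7, 0.3, 10.7]
gripper_width: 0.4
grasp_force: 5.5
```

Emit:
carry_out(
  motion=[
    [0, 0, 0, 0, 0, 1, -1],
    [0, 0, 0, 0, 0, 2, -1],
    [0, 0, 0, 0, 0, 3, -1],
    [0, 0, 0, 0, 0, 3, -1],
  ],
)

```text
clock: 19.12
position: [480.7, -106.4, 130.0]
ee_rot: [1.0, -0.022, 0.002, 0.001]
contact_force: [-6.4, -1.7, 22.4]
gripper_width: -0.1
grasp_force: 11.4
```

The force is up to 22 N and the travel has stopped, so this is the hard stop. I'll retract and check.

Emit:
carry_out(
  motion=[
    [0, 0, 0, 0, 0, -15, -1],
    [0, 0, 0, 0, 0, -60, -1],
    [0, 0, 0, -20, -10, -110, -1],
    [0, 0, 0, -55, -28, -145, -1],
    [0, 0, 0, -82, -41, -168, -1],
  ],
)

```text
clock: 19.75
position: [398.4, -60.4, 295.6]
ee_rot: [1.0, -0.023, 0.001, -0.0]
contact_force: [0.1, 0.5, 0.1]
gripper_width: 0.1
grasp_force: 0.0
```

Emit:
carry_out(
  motion=[
    [0, 0, 0, 0, 0, 0, -1],
    [0, 0, 0, 0, 0, 0, -1],
  ],
)

```text
clock: 20.0
position: [399.1, -60.7, 293.4]
ee_rot: [1.0, -0.023, -0.0, -0.0]
contact_force: [0.6, -0.8, -0.1]
gripper_width: -0.1
grasp_force: 0.0
```

```bash
python3 - <<'E'
from h import *
w=get_image("wrist");s=read_state();print(s["clock"],s["position"],s["contact_force"])
u,v=proj(w,[503,-71.5,118]).astype(int);v0=max(0,v-85)
cv2.imwrite("pics/w8.png",cv2.resize(w["color"][v0:v0+170,u-130:u+96],(798,600),interpolation=cv2.INTER_CUBIC))
E
```

```text
20.05 [399.1681236  -60.89717711 292.91681785] [ 0.05018037  0.34574525 -0.02193664]
```

View pics/w8.png

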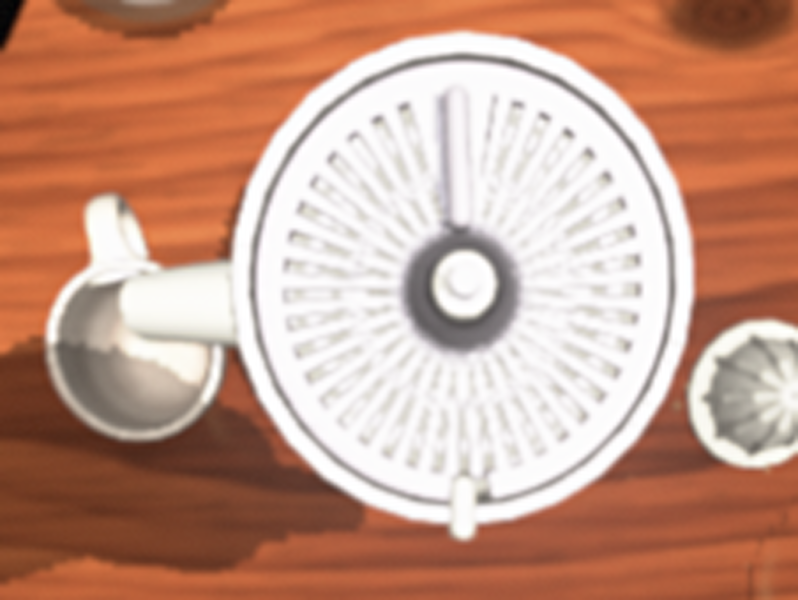

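The lug at (463,505) sits in the notch. The disc is level inside the rim, with an even gap all round, and the mug and reamer are where they were.

```bash
python3 -c "
from bench import *
print(job_done())"
```

```text
the job is handed in; nothing more can be done
None
```

The strainer's notch is over the lug and it is pressed fully home, level with the rim; the mug and reamer are in place, the arm never went near the lemon, and the job is handed in (no verdict was returned).

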